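Soap in the glass, then hold the scrap caddy open

ROBOT

A 6-joint arm with a two-finger parallel gripper is mounted at the origin on a cart in front of the work surface, level with it; the furniture and walls round the work are solid. World frame = base frame: x ahead of the robot, y to its left, z up, the work surface at z = 0. Lengths are in m, angles in rad, forces in N, time in s.
With the tool pointing down it reaches from about 0.325 to 0.775 m from the base axis. Payload 9.3 kg.
Tool frame: the origin (TCP) lies on the front face of the gripper's body, between the roots of the fingers; the fingertips stand 73 mm ahead of it and the grasp point (between the pads) lies 54 mm ahead of it; z points along the fingers, y is the line along which they close (so a half turn about z gives the same grasp; the last joint's range is limited). The gripper opens to 85 mm and grips with 20 to 120 N. Pads are 22 mm wide; open, the fingers measure 114 mm over their backs; the gripper's body (76 mm by 85 mm) begins 54 mm behind the grasp point. The pads swing forward as they close: fully open they stand 13 mm farther back than shut.
Start: joints at [0.97, 0.259, 0.021, 1.334, 0, 1.418], TCP at [0.238, 0.496, 0.304] pointing down, gripper open.
Joint ranges: [-3.04, 3.04], [-0.91, 1.82], [-1.04, 1.36], [-1.92, 1.95], [-1.52, 1.45], [-3.14, 3.14]. Speed limits (rad/s): [2.22, 2.22, 2.79, 3.14, 3.14, 3.14].

INTERFACE

Orientations are given as a unit quaternion [x, y, z, w].
In Python, from plant import * gives the robot as it stands. The module is installed in compiled form; this text tells all that it offers.
- The arm moves only by the tool jog_arm, never from a script. Its argument "rows" is a list of rows, each a list of 5 numbers: the closure, from -1 (fully open) to 1 (shut), so that 0 is half open, then the shift along the world's x, y, z in mm, then the turn about the world's z in rad. In form: [[hand, dx, dy, dz, yaw], ...]. A call has 1 to 12 rows; each row is the pose to reach, as a shift and turn from the pose commanded when the call began; what a row does not reach only later rows make up. A row lasts 1/12 s, in which the tool goes at most 41.7 mm and 7.16 degrees, less where a joint would pass 70% of its speed; a pose out of reach is approached as far as the arm can. A call with a gripper value outside its range is refused whole. The fingers move at their own pace and stop on an object; "grip_force" is the grip in N (left out, the last holds). Time passes only in rows, so rows that repeat a pose let the fingers close. It gives the time, the measured TCP pose, the force, the opening and the grip force at its end, in the units of the state.
- get_obs(): the state, without advancing time (a new reading comes with each control period).
- read_camera(name): name is "side" or "top"; returns a dict with "color" (384x512x3 uint8, red, green, blue), "mtx" (3x3 intrinsics, pixels), "camera_from_world" (4x4, takes a point from world to camera coordinates). Camera axes: x right, y down, z forward; pixel columns grow to the right and rows downward; lengths in m; the calibration is good to about 2 mm. A picture is of the moment at which its call begins. There is no depth.
- close_job(): hands the job in; it is judged then, once.
The state is a dict: "time_s": time; "joint_pos": joint angles; "dq": joint speeds; "joint_efforts": joint torques, N m; "eef_pos": TCP position; "tcp_rot": TCP orientation; "contact_force": force on the tool from outside, world axes, zero at the start; "wrist_torque": the same for the moment, N m; "finger_gap": opening from 0.0 (shut) to 1.0 (fully open); "finger_force": force on a finger pad.
Only numpy, scipy, OpenCV 4.12 (cv2) and the standard library are available. Lean on these libraries where they do the work, as an engineer would, in place of code of your own. Each camera call takes 0.05 s, during which the arm holds its last target. There are 200 camera calls.

TASK

I am about to wash out the food-scrap caddy. Press the soap dispenser's pump fully down so that it doses into the glass under its spout, let it spring back up, then lift the caddy's self-closing lid by its front loop handle and hold it half open, at 45 degrees from shut, so that I can pour the suds in. Finish while still holding the lid steady there with the gripper, since it shuts when let go, and leave the glass and everything else where they stand.

Things in the scene. Friction and masses are not known exactly. Their poses are not given: they have to be found in the camera images.
- caddy: Food-scrap caddy: plain aluminium box, 140 deep (x) x 150 wide (y) x 90 high, fixed to the worktop. Origin: centre of its underside on the worktop; z up, its x axis points from the loop handle at its front towards the hinge at its back, y along the hinge. It may stand left or right of the dispenser, turned by up to 0.35 rad. Wall cabinets hang 0.6 m above the worktop behind it and 0.85 m above the hob: draw the arm in and keep low.
- lid_bar (a point): Middle of the round steel bar, 10 mm thick and 80 mm long along the caddy's y, of the loop handle that sticks out in front in the lid's plane. The gap between bar and lid edge, 33 x 82 mm, is open below: a finger passes from above. Lid shut: 189 mm in front of the hinge line, 94.5 mm above the worktop. The bar may turn between the pads. Axes turn with the lid.
- caddy_hinge (a point): Middle of the lid's hinge line, at the caddy's back top edge, 93 mm above the worktop, 74 mm behind the caddy's centre; axes like the caddy's. The bar swings about it (about the caddy's y axis) on a circle of 189 mm radius, up and back.
- lid (a joint): Angle of the caddy's lid in rad: 0 shut, grows as it opens, 0.785 = 45 degrees, stop at 1.7. Aluminium plate 5 mm thick, about 0.2 kg, with a light closing spring: at the bar it needs about 2 to 4 N to lift it or hold it, and it shuts by itself from any angle.
- pump_top (a point): Centre of the flat top of the soap dispenser's pump head, where to press; 148 mm above the worktop when up; the head is 28 long x 16 mm wide, with a spout over the glass. The spout points to the point's -x; z up. The dispenser, a bottle 68 x 62 x 149 mm, is fixed to the worktop.
- soap_pump (a joint): Travel of the pump head in m: 0 up, 0.012 fully down, where it stops; a spring lifts it again when let go. It takes about 9 N to push it fully down.
- glass_mid (a point): Centre, half-way up, of a plain drinking glass 77 mm across and 89 mm high that stands loose under the dispenser's spout. Leave it standing.
- tomato: Tomato, 59 x 59 x 68 mm, bystander at the back; origin at its underside.
- garlic: Garlic bulb, 60 x 60 x 59 mm, bystander between the caddy and the dispenser; origin at its underside.
- tape: Roll of tape lying flat, 98 x 96 x 25 mm, bystander at the back; origin at its underside.
- lime: Lime, 52 x 45 x 45 mm, bystander at the right; origin at its underside.
- peg: Wooden clothes peg, 15 x 72 x 12 mm, bystander near the front edge; origin at its underside.

How it is judged:
On the way, in this order (a step that is already met when the one before it is completed fails the run):
1. the pump is pressed fully down while the caddy is still shut (value of joint soap_pump above 0.009 m and value of joint lid below 0.1 rad), for 0.05 s.
2. the pump has come up again (value of joint soap_pump below 0.003 m), for 0.1 s.
3. the gripper has the lid open at about 45 degrees (value of joint lid between 0.645 and 0.925 rad and contact force between the fingers and lid above 0.5 N), for 0.3 s.
At the end, for the whole second after the job is handed in: The gripper's fingers hold the lid at 45 degrees, within 8 degrees either way, at rest; the pump is up again; the glass stands upright within 25 mm of its place, and the other loose things within 30 mm of theirs (all of step 3 and velocity of joint lid between -0.1 and 0.1 rad/s and value of joint soap_pump below 0.003 m and angle between glass_mid's own z axis and vertical below 0.1 rad and distance of glass_mid from where it was at the start of the episode below 0.025 m and distance of each of tomato, garlic, tape, lime, peg from where it was at the start of the episode below 0.03 m); the arm keeps its last pose, push and grip.
It fails at once if the glass is tipped or pushed away (angle between glass_mid's own z axis and vertical above 0.3 rad or distance of glass_mid from where it was at the start of the episode above 0.025 m).
It fails at once if a bystander is pushed away (distance of any of tomato, garlic, tape, lime, peg from where it was at the start of the episode above 0.03 m).
It also fails if it takes over 51 s, if anything falls off the work surface, if the arm or the gripper's body presses on something with over 40 N, if the wrist force passes 120 N, or if a joint passes its speed limit or range.

## Working session

There is one attempt and no reset: what is moved stays moved. The work goes in short steps, Python scripts to look and compute and a tool call to move; the robot and the scene stay as the last step left them, time stands still between calls to the robot, and variables do not carry over. Pictures are saved under pics/ and viewed, at most 10 in all, crops included, and the job is handed in when it is done.

Besides the shell and the picture viewer there is one more tool, called after "Request:" as name(argument=value, ...) on one line, values as JSON. jog_arm: Moves the arm, as the interface text tells. Its arguments: {"type":"object","properties":{"rows":{"type":"array","items":{"type":"array","items":{"type":"number"}}},"grip_force":{"type":"number"}},"required":["rows"]}

```bash
mkdir -p pics; cat > h.py <<'E'
import numpy as np, cv2
from plant import *
def snap(n,f):
    r=read_camera(n); cv2.imwrite(f'pics/{f}.png',cv2.cvtColor(r['color'],cv2.COLOR_RGB2BGR)); np.savez(f'pics/{f}.npz',**r); return r
def ray(r,u,v):
    T=np.array(r['camera_from_world']);R=T[:3,:3];c=-R.T@T[:3,3]
    d=R.T@np.linalg.solve(np.array(r['mtx']),[u,v,1.]); return c,d
def onz(r,u,v,z):
    c,d=ray(r,u,v); return c+d*(z-c[2])/d[2]
def proj(r,p):
    T=np.array(r['camera_from_world']);q=np.array(r['mtx'])@(T[:3,:3]@np.array(p)+T[:3,3]); return q[:2]/q[2]
E
python3 - <<'E'
from h import *
for n in('side','top'):
    r=snap(n,n+'0'); c,d=ray(r,256,192); print(n,c,d,np.array(r['mtx'])[0,0])
o=get_obs(); print(o['eef_pos'],o['tcp_rot'],o['finger_gap'],o['time_s'])
E
```

```text
side [0.53771927 0.44854958 0.78161044] [ 0.04168107 -0.67012128 -0.74108142] 429.19095176054935
top [ 0.46990322 -0.15264834  0.97471648] [ 0.10593455  0.02018923 -0.99429182] 403.1064813383768
[0.23802912 0.49560015 0.30332078] [ 2.22035464e-01  9.75038385e-01 -5.87152552e-04 -2.37605154e-04] 1.0052276083255656 0.1
```

View pics/top0.png

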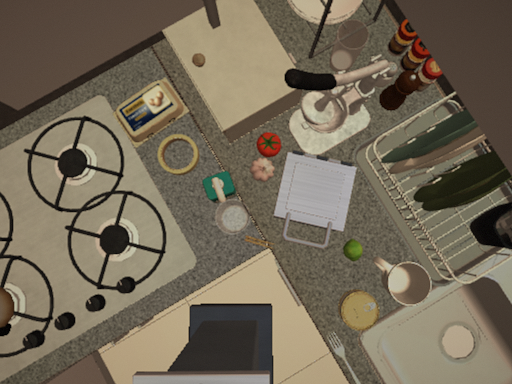

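View pics/side0.png

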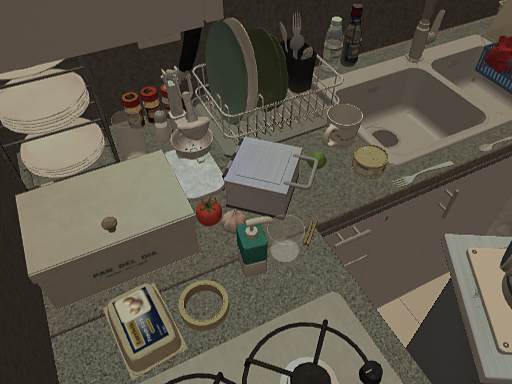

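The top view shows the caddy lid at about (316,190), the loop bar at about (306,243), the green dispenser at (219,185) and the glass at (232,217). The garlic is at (263,169) and the lime at (353,249). In the side view the pump head is at about (256,225) and the bar at about (313,172). I'll enlarge both for exact pixels.

```bash
python3 - <<'E'
import cv2, numpy as np
from h import *
a=cv2.imread('pics/top0.png')[140:260,190:370]; b=cv2.imread('pics/side0.png')[130:280,190:340]
a=cv2.resize(a,None,fx=4.4,fy=4.4,interpolation=cv2.INTER_CUBIC)
cv2.imwrite('pics/c1.png',a)
b=cv2.resize(b,None,fx=4,fy=4,interpolation=cv2.INTER_CUBIC); cv2.imwrite('pics/c2.png',b)
r=np.load('pics/top0.npz')
for n,u,v,z in[('bar',306,243,.0945),('disp',219,185,.14),('glass',232,217,.09),('lime',353,249,.02),('lidBL',290,154,.095),('lidBR',355,165,.095),('lidFL',276,212,.095),('lidFR',343,228,.095),('pegi',257,240,.01)]: print(n,onz(r,u,v,z).round(3))
E
```

```text
bar [ 0.452 -0.242  0.095]
disp [ 0.574 -0.059  0.14 ]
glass [ 0.51  -0.082  0.09 ]
lime [ 0.435 -0.359  0.02 ]
lidBL [ 0.648 -0.211  0.095]
lidBR [ 0.621 -0.354  0.095]
lidFL [ 0.519 -0.178  0.095]
lidFR [ 0.483 -0.323  0.095]
pegi [ 0.458 -0.134  0.01 ]
```

View pics/c1.png

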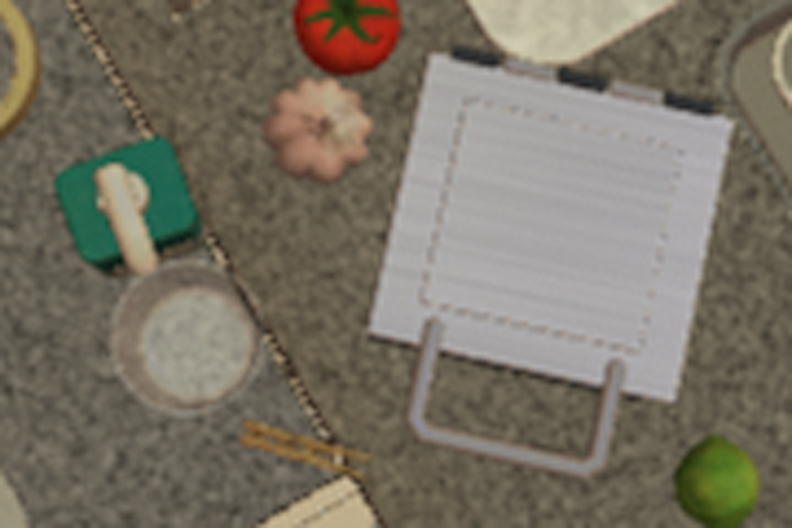

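View pics/c2.png

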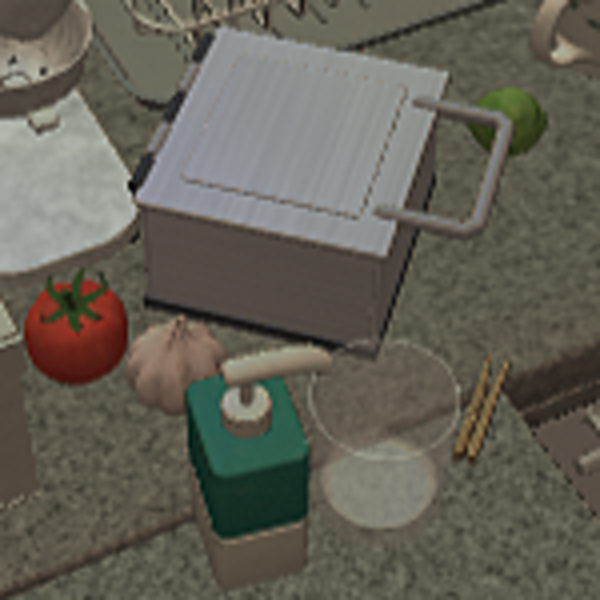

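In the top crop the pump head's back end is at about (113,165) and the spout tip at (145,268). The bar runs from (418,425) to (590,467). In the side crop the head runs from (225,375) to (330,358). I'll triangulate and check these against the given heights.

```bash
cat >> h.py <<'E'
def tri(r1,p1,r2,p2):
    c1,d1=ray(r1,*p1);c2,d2=ray(r2,*p2);d1/=np.linalg.norm(d1);d2/=np.linalg.norm(d2)
    s=np.linalg.lstsq(np.stack([d1,-d2],1),c2-c1,rcond=None)[0]
    a,b=c1+s[0]*d1,c2+s[1]*d2; return (a+b)/2,np.linalg.norm(a-b)
E
python3 - <<'E'
from h import *
t=np.load('pics/top0.npz');s=np.load('pics/side0.npz')
T=lambda u,v:(190+(u-1.7)/4.4,140+(v-1.7)/4.4); S=lambda u,v:(190+(u-1.5)/4,130+(v-1.5)/4)
for n,a,b in[('head back',(113,170),(228,372)),('tip',(145,266),(328,356)),('stem/cen',(122,193),(254,365)),('barL',(418,425),(475,228)),('barR',(590,467),(508,120)),('hingeL',(432,55),(142,200)),('hingeR',(732,121),(215,30)),('FL',(372,335),(388,250)),('FR',(675,400),(445,75))]:
    p,e=tri(t,T(*a),s,S(*b)); print(n,p.round(4),'gap',round(e,4),'top@z',onz(t,*T(*a),{'h':.148,'t':.146,'s':.148}.get(n[0] if n!='hingeL' and n!='hingeR' else 'x',.0945)).round(4))
L=onz(t,*T(418,425),.0945);R=onz(t,*T(590,467),.0945);d=L-R;print('bar mid',(L+R)/2,'len',np.linalg.norm(d),'yaw x',np.arctan2(d[1],d[0])-np.pi/2)
E
```

```text
head back [ 0.5875 -0.051   0.142 ] gap 0.0017 top@z [ 0.5875 -0.0518  0.148 ]
tip [ 0.5413 -0.0658  0.1391] gap 0.0029 top@z [ 0.5422 -0.0667  0.146 ]
stem/cen [ 0.5759 -0.0553  0.1428] gap 0.0026 top@z [ 0.5766 -0.056   0.148 ]
barL [ 0.4648 -0.1958  0.0941] gap 0.0036 top@z [ 0.4666 -0.196   0.0945]
barR [ 0.4439 -0.2796  0.0969] gap 0.0029 top@z [ 0.4453 -0.2802  0.0945]
hingeL [ 0.6494 -0.2059  0.095 ] gap 0.0049 top@z [ 0.652  -0.2061  0.0945]
hingeR [ 0.618  -0.3572  0.0895] gap 0.0012 top@z [ 0.6166 -0.356   0.0945]
FL [ 0.5107 -0.1739  0.0972] gap 0.0006 top@z [ 0.5112 -0.174   0.0945]
FR [ 0.4777 -0.3238  0.09  ] gap 0.0002 top@z [ 0.4776 -0.3229  0.0945]
bar mid [ 0.45596183 -0.23810311  0.0945    ] len 0.08679920521175337 yaw x -0.24830751896755543
```

The heights (0.142–0.148 pump, 0.094–0.097 bar), the 87 mm bar length and the hinge position all agree with the description. Going over to the pump with the fingers shut.

Request:
jog_arm(rows=[[1, 30, -50, 0, -0.12], [1, 55, -85, 0, -0.24], [1, 75, -120, 0, -0.36], [1, 96, -155, 0, -0.48], [1, 117, -190, 0, -0.6], [1, 138, -225, 0, -0.72], [1, 158, -260, 0, -0.84], [1, 179, -295, 0, -0.96], [1, 200, -330, 0, -1.08], [1, 220, -365, 0, -1.2], [1, 240, -397, 0, -1.3], [1, 260, -430, 0, -1.35]])

```text
time_s: 1.1
eef_pos: [0.4973, 0.0659, 0.3038]
tcp_rot: [0.785, 0.62, -0.0, -0.0]
contact_force: [1.1, 0.8, 0.8]
finger_gap: -0.001
finger_force: 0.0
```

Request:
jog_arm(rows=[[1, 20, -30, 0, 0], [1, 40, -61, 0, 0], [1, 60, -92, 0, 0], [1, 76, -121, -20, 0], [1, 76, -121, -43, 0], [1, 76, -121, -43, 0], [1, 76, -121, -43, 0]])

```text
time_s: 1.68
eef_pos: [0.5721, -0.053, 0.2599]
tcp_rot: [0.783, 0.622, -0.001, -0.001]
contact_force: [0.2, -0.0, 1.2]
finger_gap: 0.001
finger_force: 0.0
```

```bash
python3 - <<'E'
from h import *
o=get_obs(); print(o['eef_pos'],o['contact_force'],o['time_s'],o['joint_pos'],o['finger_gap'],o['tcp_rot'])
for n in('side','top'): snap(n,n+'1')
a=cv2.imread('pics/side1.png')[130:280,190:340]; b=cv2.imread('pics/top1.png')[110:260,160:310]
cv2.imwrite('pics/c3.png',np.hstack([cv2.resize(x,(400,400),interpolation=cv2.INTER_CUBIC) for x in(a,b)]))
E
```

```text
[ 0.57211237 -0.0530302   0.25985511] [ 0.23542988 -0.04335626  1.21889113] 1.6833 [-2.38514279e-01  3.17817926e-01 -6.76802085e-03  1.24984755e+00
  1.70660872e-04  1.56000048e+00] 0.0007589847250668452 [ 0.78286387  0.62219036 -0.0010487  -0.00148821]
```

View pics/c3.png

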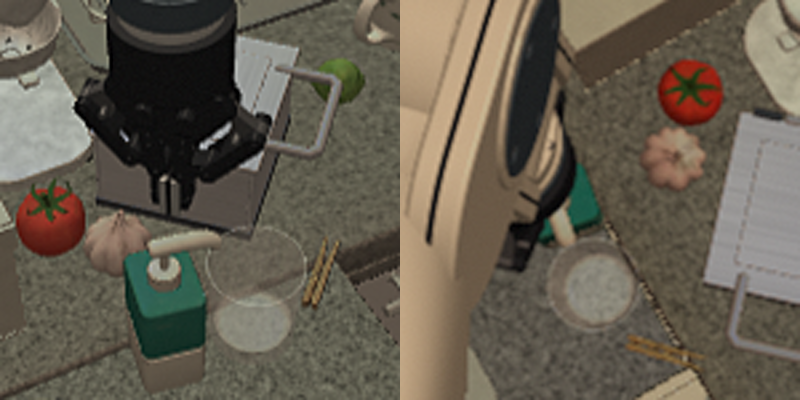

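In the left half (side view) the shut fingertips at about (172,207) are straight above the pump head, which lies at (185,243). In the right half (top view) the arm hides the head. Next I'll press down gradually while watching the force.

Request:
jog_arm(rows=[[1, 3, -3, -20, 0], [1, 3, -3, -34, 0], [1, 3, -3, -38, 0], [1, 3, -3, -42, 0], [1, 3, -3, -46, 0], [1, 3, -3, -46, 0]])

```text
time_s: 2.28
eef_pos: [0.5759, -0.0554, 0.2157]
tcp_rot: [0.782, 0.623, 0.001, 0.0]
contact_force: [-0.2, 2.8, 2.8]
finger_gap: 0.001
finger_force: 1.4
```

```bash
python3 - <<'E'
from h import *
t=np.load('pics/side1.npz'); print(proj(t,[.572,-.053,.187]))
E
```

```text
[254.34122089 206.72007426]
```

Request:
jog_arm(rows=[[1, 0, 0, -4, 0], [1, 0, 0, -7, 0], [1, 0, 0, -10, 0], [1, 0, 0, -10, 0], [1, 0, 0, -10, 0]])

```text
time_s: 2.7
eef_pos: [0.5761, -0.0557, 0.2085]
tcp_rot: [0.782, 0.623, 0.002, 0.002]
contact_force: [-7.0, 3.5, 24.7]
finger_gap: 0.003
finger_force: 12.4
```

The fingertips stopped at z ≈ 0.1355, which is 148 − 12 mm, under about 24 N, so the pump is at its stop. Now straight up, then over to the bar with the opening set to about 30 mm.

Request:
jog_arm(rows=[[1, 0, 0, 15, 0], [1, 0, 0, 40, 0], [1, 0, 0, 75, 0], [0.29, -20, -25, 75, 0], [0.29, -45, -60, 75, 0], [0.29, -70, -95, 75, 0], [0.29, -95, -130, 75, 0], [0.29, -119, -160, 75, 0], [0.29, -119, -182, 75, 0], [0.29, -119, -182, 55, 0], [0.29, -119, -182, 55, 0], [0.29, -119, -182, 55, 0]])

```text
time_s: 3.7
eef_pos: [0.4564, -0.238, 0.2598]
tcp_rot: [0.783, 0.622, -0.0, -0.001]
contact_force: [-0.4, -0.1, 0.5]
finger_gap: 0.355
finger_force: 0.0
```

```bash
python3 - <<'E'
from h import *
o=get_obs(); print(o['eef_pos'],o['contact_force'],o['time_s'],o['joint_pos'],o['finger_gap'],o['tcp_rot'])
for n in('side','top'): snap(n,n+'2')
a=cv2.imread('pics/side2.png')[110:260,210:360]; b=cv2.imread('pics/top2.png')[150:300,210:360]
cv2.imwrite('pics/c4.png',np.hstack([cv2.resize(x,(400,400),interpolation=cv2.INTER_CUBIC) for x in(a,b)]))
E
```

```text
[ 0.45639374 -0.23795408  0.25978294] [-0.36734401 -0.08464114  0.47101878] 3.7 [-6.43754868e-01  2.16773649e-01 -1.48521265e-01  1.20692652e+00
  8.37672970e-06  1.15472226e+00] 0.3554919121188933 [ 7.82853169e-01  6.22206081e-01 -1.76018887e-04 -6.90481238e-04]
```

View pics/c4.png

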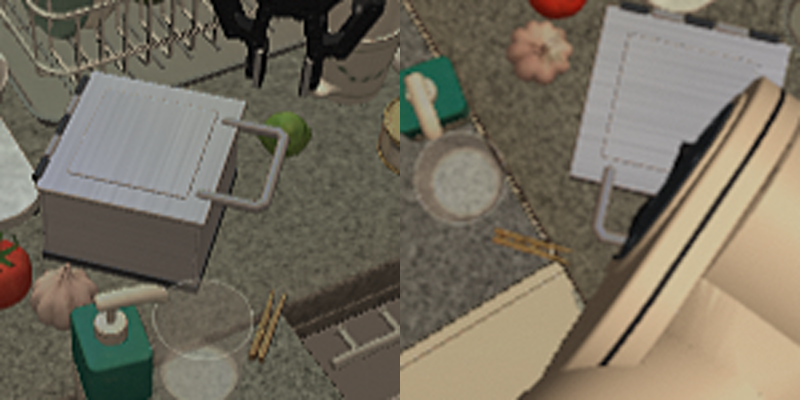

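Left half: the open fingers' tips at about (257,85) and (303,90) hang in line above the bar, around (275,165), and straddle it. Right half: the pump is up and the glass stands. Descending around the bar.

Request:
jog_arm(rows=[[0.29, 0, 0, -30, 0], [0.29, 0, 0, -60, 0], [0.29, 0, 0, -75, 0], [0.29, 0, 0, -90, 0], [0.29, 0, 0, -106, 0], [0.29, 0, 0, -106, 0], [0.29, 0, 0, -106, 0]])

```text
time_s: 4.38
eef_pos: [0.4572, -0.2374, 0.1543]
tcp_rot: [0.782, 0.623, -0.0, -0.0]
contact_force: [0.4, -0.1, -0.3]
finger_gap: 0.355
finger_force: 0.0
```

```bash
python3 - <<'E'
from h import *
for n in('side',): snap(n,n+'3')
a=cv2.imread('pics/side3.png')[110:230,230:390]
cv2.imwrite('pics/c5.png',cv2.resize(a,None,fx=4,fy=4,interpolation=cv2.INTER_CUBIC))
E
```

```text
(no output)
```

View pics/c5.png

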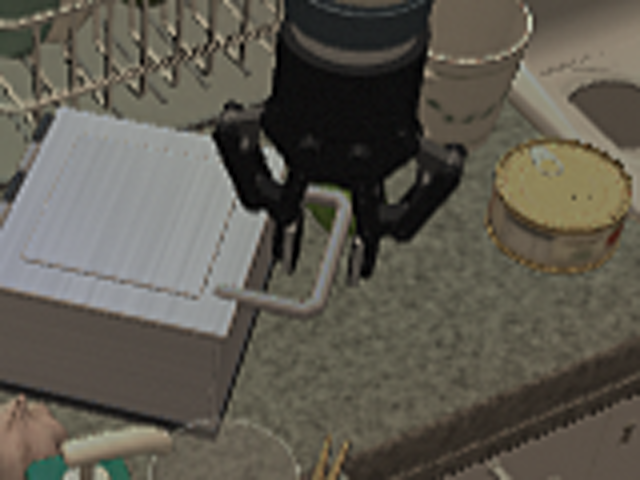

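The bar passes between the fingers, with the inner finger down the gap at about (290,240) and the outer finger at (360,260). The gripper's knuckles are wide and would come near the tilted lid. I'll raise 5 mm so the bar sits near the fingertips, then close.

Request:
jog_arm(rows=[[0.29, 0, 0, 5, 0], [0.6, 0, 0, 5, 0], [1, 0, 0, 5, 0], [1, 0, 0, 5, 0], [1, 0, 0, 5, 0], [1, 0, 0, 5, 0], [1, 0, 0, 5, 0]], grip_force=45)

```text
time_s: 5.02
eef_pos: [0.4535, -0.2372, 0.159]
tcp_rot: [0.783, 0.622, -0.003, -0.003]
contact_force: [-18.4, 1.2, 5.8]
finger_gap: 0.092
finger_force: 44.3
```

Request:
jog_arm(rows=[[1, -3, 0, 0, 0], [1, -3, 0, 8, 0], [1, -2, 0, 19, 0], [1, -1, 0, 28, 0], [1, 1, -1, 38, 0], [1, 3, -1, 47, 0], [1, 5, -2, 56, 0], [1, 5, -2, 56, 0], [1, 5, -2, 56, 0]])

```text
time_s: 5.77
eef_pos: [0.4607, -0.2393, 0.2159]
tcp_rot: [0.783, 0.622, -0.001, -0.001]
contact_force: [-8.6, 3.5, 0.2]
finger_gap: 0.093
finger_force: 44.2
```

```bash
python3 - <<'E'
from h import *
for n in('side',): snap(n,n+'4')
a=cv2.imread('pics/side4.png')[90:230,220:400]
cv2.imwrite('pics/c6.png',cv2.resize(a,None,fx=4,fy=4,interpolation=cv2.INTER_CUBIC))
E
```

```text
(no output)
```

View pics/c6.png

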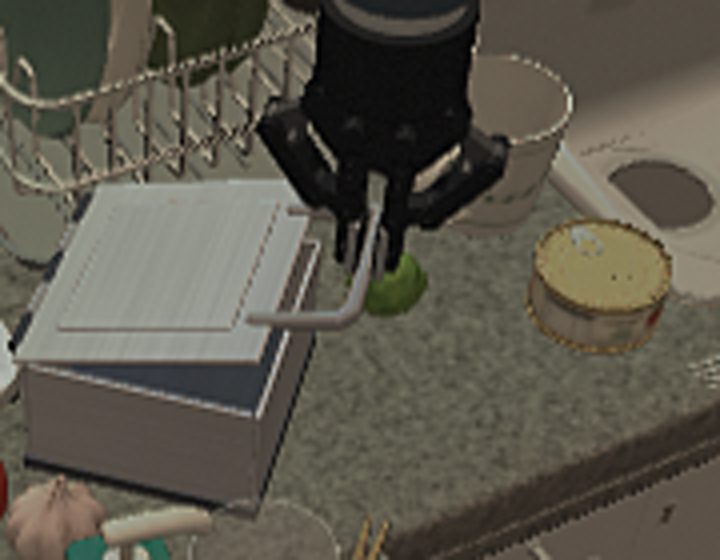

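The lid is up about 0.3 rad, with the bar held between the fingertips at about (370,230) and clearance between the lid and the gripper. Continuing along the arc in two stages.

Request:
jog_arm(rows=[[1, 2, -1, 9, 0], [1, 5, -1, 18, 0], [1, 9, -2, 26, 0], [1, 13, -3, 35, 0], [1, 18, -4, 43, 0], [1, 23, -5, 51, 0], [1, 23, -5, 51, 0], [1, 23, -5, 51, 0]])

```text
time_s: 6.48
eef_pos: [0.484, -0.2447, 0.2678]
tcp_rot: [0.783, 0.622, -0.001, -0.0]
contact_force: [-12.3, 5.2, 4.5]
finger_gap: 0.094
finger_force: 44.3
```

Request:
jog_arm(rows=[[1, 3, -1, 7, 0], [1, 8, -2, 13, 0], [1, 12, -3, 19, 0], [1, 12, -3, 19, 0], [1, 12, -3, 19, 0], [1, 12, -3, 19, 0], [1, 12, -3, 19, 0], [1, 12, -3, 19, 0]])

```text
time_s: 7.15
eef_pos: [0.4969, -0.2479, 0.2863]
tcp_rot: [0.783, 0.623, 0.0, 0.0]
contact_force: [-5.8, 4.5, 2.6]
finger_gap: 0.088
finger_force: 44.4
```

```bash
python3 - <<'E'
from h import *
for n in('side','top'): snap(n,n+'5')
a=cv2.imread('pics/side5.png')[90:240,210:360]; b=cv2.imread('pics/top5.png')[130:280,210:360]
cv2.imwrite('pics/c7.png',np.hstack([cv2.resize(x,(400,400),interpolation=cv2.INTER_CUBIC) for x in(a,b)]))
o=get_obs();print(o['eef_pos'],o['contact_force'],o['time_s'],abs(np.array(o['dq'])).max())
s=np.load('pics/side5.npz'); # predicted lid left front corner for several angles
c=np.array([.974,-.228,0]);y=np.array([.228,.974,0]);h=np.array([.455,-.238,.093])+.189*c
for th in(.65,.7,.75,.8): print(th,[(((proj(s,h+k*y-l*np.cos(th)*c+[0,0,l*np.sin(th)])-[210,90])*400/150)).round() for k,l in((.075,.151),(-.075,.151),(.040,.189))])
E
```

```text
[ 0.49687793 -0.24791974  0.28630059] [-4.9002293   4.15016403  2.31646269] 7.25 0.002082208152026814
0.65 [array([172., 187.]), array([218.,  68.]), array([224., 142.])]
0.7 [array([167., 180.]), array([213.,  61.]), array([217., 133.])]
0.75 [array([160., 173.]), array([208.,  55.]), array([209., 124.])]
0.8 [array([154., 166.]), array([202.,  49.]), array([201., 115.])]
```

View pics/c7.png

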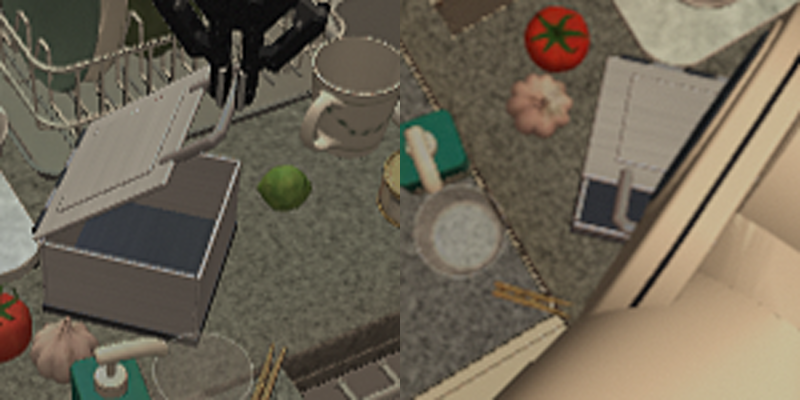

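Left half: the lid's front-left corner at about (168,184) and the loop's corner at about (214,140) put the lid near 0.69 rad. The tomato, garlic, lime, peg and glass have not moved. A small step will bring it closer to 45°.

Request:
jog_arm(rows=[[1, 2, 0, 2, 0], [1, 4, -1, 5, 0], [1, 6, -1, 8, 0], [1, 6, -1, 8, 0], [1, 6, -1, 8, 0], [1, 6, -1, 8, 0], [1, 6, -1, 8, 0], [1, 6, -1, 8, 0], [1, 6, -1, 8, 0], [1, 6, -1, 8, 0]])

```text
time_s: 8.08
eef_pos: [0.5026, -0.2492, 0.293]
tcp_rot: [0.783, 0.622, -0.0, 0.0]
contact_force: [-4.6, 0.5, 0.6]
finger_gap: 0.09
finger_force: 44.2
```

```bash
python3 - <<'E'
from h import *
r={n:snap(n,n+'6') for n in('side','top')}
a=cv2.imread('pics/side6.png')[90:240,210:360]
cv2.imwrite('pics/c8.png',cv2.resize(a,(600,600),interpolation=cv2.INTER_CUBIC))
o=get_obs();print(o['eef_pos'],o['contact_force'],o['finger_gap'],abs(np.array(o['dq'])).max())
c=np.array([.974,-.228,0]);y=np.array([.228,.974,0]);h=np.array([.455,-.238,.093])+.189*c
for th in(.65,.7,.75,.8): print(th,[((proj(r['side'],h+k*y-l*np.cos(th)*c+[0,0,l*np.sin(th)])-[210,90])*4).round() for k,l in((.075,.151),(-.075,.151),(.040,.189))])
E
```

```text
[ 0.50255628 -0.24919294  0.29303102] [-5.80960319 -0.40238286  2.8758866 ] 0.08645534685640217 0.0018681643732109468
0.65 [array([259., 280.]), array([328., 102.]), array([336., 212.])]
0.7 [array([250., 269.]), array([320.,  92.]), array([325., 199.])]
0.75 [array([240., 259.]), array([312.,  82.]), array([314., 186.])]
0.8 [array([230., 249.]), array([303.,  73.]), array([302., 173.])]
```

View pics/c8.png

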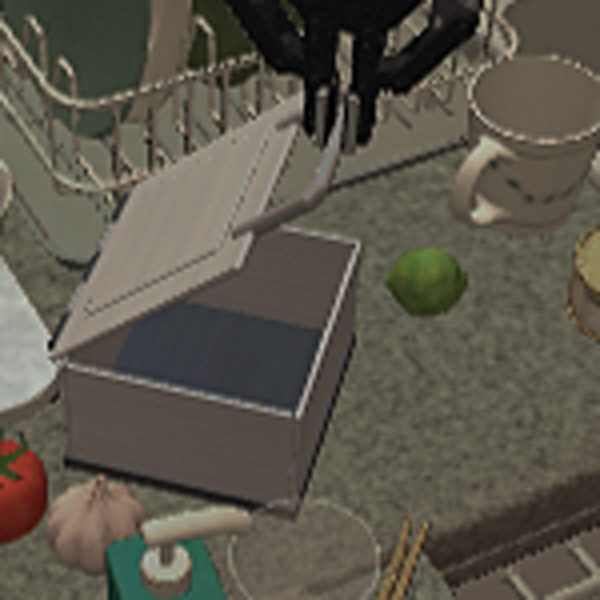

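The lid corner at (243,265) and loop corner at (315,190) agree with about 0.74 rad (42°), well inside the tolerance. The hold is steady and everything still stands. Handing in.

```bash
python3 -c "
from plant import *
print(close_job())"
```

```text
the job is handed in; nothing more can be done
None
```

I pressed the pump to its stop and let it spring back. The gripper is now holding the caddy lid steady at about 42° (0.74 rad), with the glass and everything else still where they stood. The job is handed in, but no verdict came back.

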